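Empty a clinging bead tray and peel it off its stand

TASK

Lift the stand's hinged cradle by its steel bar until it is tipped to about 30 degrees, so that the three clay beads roll out of the tray into the trough, then bring it back down fully level. Next take the tray by the lug at its corner and peel it off the cradle, lifting that corner first while the opposite corner still sits down, with the cradle staying level. Finish still holding the empty tray by the gripper, roughly level, at rest and a good hand's width (12 cm or more) above the cradle; leave the jar, the tape roll and the screwdriver where they are.

Things in the scene. Friction and masses are not known exactly. Their poses are not given: they have to be found in the camera images.
- stand: Fixed plywood tipping stand on the table, base board 280 x 180 x 10 mm. Origin: on the table, under the middle of the tray's place; its x axis runs from the bar end to the trough, y to the left of that, z up. The base spans x -100 to +180 mm, y +-90 mm. The trough for the beads spans x 89 to 174 mm, y +-85 mm, floor 10 mm above the table; its outer wall at x = 177 is 100 mm high, its other walls at most 52 mm. Two hinge cheeks, at x = 75, y = +-86, are 76 mm high.
- cradle (a joint): Angle of the hinged cradle in rad: 0 is level and down on its stop, growing as the bar end is lifted (up to 0.8). The hinge axis runs along the stand's y through point cradle_hinge. The hinge is stiff: the cradle stays where it is left and must be lifted and also pushed down; about 10 N up and 3 N down at the bar.
- cradle_bar (a point): Middle of the cradle's bar, a round steel bar 12 mm thick, 80 mm long between its two arms, parallel to the stand's y; 45 mm clear of the cradle's edge (centre to edge), 205 mm from the hinge axis, 63 mm above the table when level (at -130, -25, 63 mm in the stand's frame). Can be gripped from above.
- cradle_hinge (a point): Point on the fixed hinge axis, at 75, 0, 60 mm in the stand's frame.
- cradle_bed (a point): Middle of the cradle's bed under the tray, 66 mm above the table when level; turns with the cradle, axes then as the stand's. Ledges around the tray are 8 mm high; on the two y sides, at x = +-45 mm, four steel posts 23 mm high carry sprung nubs that snap over ridges on the tray: each holds about 6 N (7 N at the lug peels it) and lets go after a rise of 6 to 8 mm.
- tray: Loose white plastic tray, 160 (x) x 130 (y) x 26 mm, walls 3 mm, floor 4 mm, about 0.13 kg, nested in the cradle's bed with its axes along the stand's. Origin: centre of its underside. Open at its +x end, where the last 30 mm of floor ramp up by 3.5 mm, so that the beads stay in while it is level. Its corner at -x, +y carries the lug.
- tray_lug (a point): Grip point on the tray's lug: an upright fin 10 mm thick, sticking 44 mm outward from the corner in line with the tray's diagonal (horizontal direction (-0.776, 0.631) in the tray's frame), standing from 6 to 40 mm above the tray's underside. The point lies 28 mm out from the corner, 28 mm above the underside. Can be pinched across its thickness from above.
- lug_corner (a point): The tray's underside corner at the lug (-80, 65, 0 mm in the tray's frame).
- far_corner (a point): The tray's underside corner diagonally opposite the lug (80, -65, 0 mm in the tray's frame); the natural pivot of the peel.
- bead1_center (a point): Centre of a loose round fired-clay bead, 20 mm in diameter, 12 g, starting on the tray's floor.
- bead2_center (a point): Centre of a loose round fired-clay bead, 20 mm in diameter, 12 g, starting on the tray's floor.
- bead3_center (a point): Centre of a loose round fired-clay bead, 20 mm in diameter, 12 g, starting on the tray's floor.
- jar: Bystander: closed glass jar, 64 mm in diameter, 120 mm high. Origin: centre of its underside.
- tape: Bystander: roll of tape lying flat, 84 mm in diameter, 25 mm high. Origin: centre of its underside.
- driver: Bystander: screwdriver lying on the table. Origin: under its middle.

How it is judged:
On the way, in this order (a step that is already met when the one before it is completed fails the run):
1. the cradle, with the tray in it, is tipped to about 30 degrees (25 to 35) (value of joint cradle between 0.436 and 0.611 rad and z of lug_corner in the frame of cradle_bed below 0.006 m), for 0.3 s.
2. the cradle is level again, all three beads in the trough, the tray still seated (value of joint cradle below 0.05 rad and z of each of lug_corner, far_corner in the frame of cradle_bed below 0.006 m and x of bead1_center in the frame of stand between 0.088 and 0.176 m and y of bead1_center in the frame of stand between -0.087 and 0.087 m and z of each of bead1_center, bead2_center, bead3_center in the frame of stand below 0.055 m and x of bead2_center in the frame of stand between 0.088 and 0.176 m and y of bead2_center in the frame of stand between -0.087 and 0.087 m and x of bead3_center in the frame of stand between 0.088 and 0.176 m and y of bead3_center in the frame of stand between -0.087 and 0.087 m), for 0.2 s.
3. the lug corner is lifted 15 mm or more while the opposite corner is still within 8 mm of the bed and the cradle level (z of lug_corner in the frame of cradle_bed above 0.015 m and z of far_corner in the frame of cradle_bed below 0.008 m and value of joint cradle below 0.08 rad), for 0.1 s.
At the end, for the whole second after the job is handed in: Tray held in the gripper, clear of the stand, lug corner and opposite corner 100 mm or more above the cradle's bed, within 20 degrees of level, at rest; cradle level (within 0.08 rad), three beads in the trough, bystanders within 25 mm of their start (z of each of lug_corner, far_corner in the frame of cradle_bed above 0.1 m and angle between tray's own z axis and vertical below 0.35 rad and contact force between tray and the fingers above 1 N and contact force between tray and stand below 0.05 N and linear speed of tray below 0.04 m/s and value of joint cradle below 0.08 rad and x of bead1_center in the frame of stand between 0.088 and 0.176 m and y of bead1_center in the frame of stand between -0.087 and 0.087 m and z of each of bead1_center, bead2_center, bead3_center in the frame of stand below 0.055 m and x of bead2_center in the frame of stand between 0.088 and 0.176 m and y of bead2_center in the frame of stand between -0.087 and 0.087 m and x of bead3_center in the frame of stand between 0.088 and 0.176 m and y of bead3_center in the frame of stand between -0.087 and 0.087 m and distance of each of jar, tape, driver from where it was at the start of the episode below 0.025 m); the arm keeps its last pose, push and grip.
It fails at once if the cradle is tipped much too far (beyond 38 degrees) (value of joint cradle above 0.663 rad).
It fails at once if the cradle comes up again with the tray during the peel (value of joint cradle above 0.12 rad and z of lug_corner in the frame of cradle_bed above 0.012 m).
It fails at once if a bystander is moved more than 25 mm (distance of any of jar, tape, driver from where it was at the start of the episode above 0.025 m).
It also fails if it takes over 54 s, if anything falls off the work surface, if the arm or the gripper's body presses on something with over 40 N, if the wrist force passes 120 N, or if a joint passes its speed limit or range.

ROBOT

A 6-joint arm with a two-finger parallel gripper is mounted at the origin on the work surface. World frame = base frame: x ahead of the robot, y to its left, z up, the work surface at z = 0. Lengths are in m, angles in rad, forces in N, time in s.
With the tool pointing down it reaches from about 0.4 to 0.825 m from the base axis. Payload 7 kg.
Tool frame: the origin (TCP) lies midway between the tips of the shut fingers; the grasp point (between the pads) lies 19 mm behind it; z points along the fingers, y is the line along which they close (so a half turn about z gives the same grasp; the last joint's range is limited). The gripper opens to 88 mm and grips with 3 to 60 N. Pads are 19 mm wide; open, the fingers measure 130 mm over their backs; the gripper's body (78 mm by 193 mm) begins 47 mm behind the grasp point.
Start: joints at [1.432, 0.359, 0.012, 0, -1.224, -0.288], TCP at [0.279, 0.614, 0.227] pointing down, gripper open.
Joint ranges: [-3.07, 3.07], [-1.43, 2.12], [-1.02, 1.25], [-3.03, 1.67], [-3.05, -0], [-3.03, 3.03]. Speed limits (rad/s): [2.39, 2.39, 3.01, 3.14, 3.14, 3.14].

INTERFACE

Orientations are given as [roll, pitch, yaw] about the fixed x, y, z axes, in that order (R = Rz(yaw) Ry(pitch) Rx(roll)).
In Python, from station import arm gives the robot as it stands. The module is installed in compiled form; this text tells all that it offers.
- The arm moves only by the tool carry_out, never from a script. Its argument "commands" is a list of rows, each a list of 4 numbers: the shift along the world's x, y, z in units of 50 mm (1.0 is 50 mm), then the turn about the world's z in units of 6 degrees (1.0 is 6 degrees). A call has exactly 10 rows; each row is the pose to reach, as a shift and turn from the pose commanded when the call began; what a row does not reach only later rows make up. A row lasts 1/8 s, in which the tool goes at most 62.5 mm and 10.7 degrees, less where a joint would pass 70% of its speed; a pose out of reach is approached as far as the arm can. A call with a gripper value outside its range is refused whole. "claw" is the closure, from 0 (fully open) to 1 (shut), set as the call begins (left out, the last holds). The fingers move at their own pace and stop on an object; "force" is the grip in N (left out, the last holds). Time passes only in rows, so rows that repeat a pose let the fingers close, or fill a call up. It gives the time, the measured TCP pose, the force, the opening and the grip force at its end, in the units of the state.
- arm.get_state(): the state, without advancing time (a new reading comes with each control period).
- arm.grab_frame(name): name is "side" or "top"; returns a dict with "pixels" (420x560x3 uint8, red, green, blue), "fx", "fy", "cx", "cy" (pixels), "eye" and "orientation" of the camera in the world. Camera axes: x right, y down, z forward; pixel columns grow to the right and rows downward; lengths in m; the calibration is good to about 2 mm. A picture is of the moment at which its call begins. There is no depth.
- arm.job_done(): hands the job in; it is judged then, once.
Trained networks look in a picture, given as the dict that the camera call returned (one of the last four; its "shot" number tells which), for a name from the list of things; names that differ only in an ending like _2 or _b are one class to them, and where a whole thing is asked for, a point or a joint stands for the part that bears it (a point fixed in the world has none). Each returns a list of dicts, best first, with "conf" (0 to 1); they miss things now and then, are a little off and sometimes report something else, mostly with a low value. They report only what shows in the picture. A call takes as long as a camera call.
- arm.regions_of(picture, query): "pixels" (420x560 bool, what is visible of it) and "uv" ([column, row] in pixels, amid what is visible of it).
- arm.mark_of(picture, query): "uv" ([column, row] in pixels: a listed point, or the origin of a listed thing).
The state is a dict: "t": time; "q": joint angles; "qd": joint speeds; "joint_efforts": joint torques, N m; "eef_pos": TCP position; "ee_rot": TCP orientation; "force": force on the tool from outside, world axes, zero at the start; "moment": the same for the moment, N m; "width": finger opening in m; "gripper_force": force on a finger pad.
Only numpy, scipy, OpenCV 4.12 (cv2) and the standard library are available. Lean on these libraries where they do the work, as an engineer would, in place of code of your own. Each camera call takes 0.05 s, during which the arm holds its last target. There are 200 camera calls.

## Working session

There is one attempt and no reset: what is moved stays moved. The work goes in short steps, Python scripts to look and compute and a tool call to move; the robot and the scene stay as the last step left them, time stands still between calls to the robot, and variables do not carry over. Pictures are saved under pics/ and viewed, at most 10 in all, crops included, and the job is handed in when it is done.

Besides the shell and the picture viewer there is one more tool, called after ">>>" as name([rows], argument=value, ...), one row to a line, values as JSON. carry_out: Moves the arm, as the interface text tells. Its arguments: {"type":"object","properties":{"commands":{"type":"array","items":{"type":"array","items":{"type":"number"}}},"claw":{"type":"number"},"force":{"type":"number"}},"required":["commands"]}

```bash
mkdir -p pics; cat > h.py <<'E'
import numpy as np, cv2
from scipy.spatial.transform import Rotation as R
from station import arm
def rot(o):
    o=np.array(o,float)
    return o if o.shape==(3,3) else R.from_euler('xyz',o).as_matrix() if o.size==3 else R.from_quat(o).as_matrix()
def ray(f,uv):
    d=np.array([(uv[0]-f['cx'])/f['fx'],(uv[1]-f['cy'])/f['fy'],1.]); return np.array(f['eye']),rot(f['orientation'])@d
def atz(f,uv,z):
    e,d=ray(f,uv); return e+d*(z-e[2])/d[2]
def proj(f,p):
    c=rot(f['orientation']).T@(np.array(p)-f['eye']); return np.array([f['fx']*c[0]/c[2]+f['cx'],f['fy']*c[1]/c[2]+f['cy']])
def tri(fs,uvs):
    A=np.zeros((3,3));b=np.zeros(3)
    for f,u in zip(fs,uvs):
        e,d=ray(f,u);d/=np.linalg.norm(d);M=np.eye(3)-np.outer(d,d);A+=M;b+=M@e
    return np.linalg.solve(A,b)
def save(f,n): cv2.imwrite('pics/'+n,cv2.cvtColor(f['pixels'],cv2.COLOR_RGB2BGR))
E
cat > a.py <<'E'
from h import *
np.set_printoptions(precision=4,suppress=True)
s=arm.grab_frame('side');t=arm.grab_frame('top');save(s,'s0.png');save(t,'t0.png')
print(s['eye'],s['orientation'],t['eye'],t['orientation'],s['fx'])
Z=dict(cradle_bar=.063,cradle_hinge=.06,cradle_bed=.066,tray_lug=.094,lug_corner=.066,far_corner=.066,stand=0,tray=.066,jar=0,tape=0,driver=0,bead1_center=.08)
for k,z in Z.items():
    for n,f in(('s',s),('t',t)):
        print(k,n,[(np.round(m['uv'],1),round(m['conf'],2),atz(f,m['uv'],z)[:2]) for m in arm.mark_of(f,k)[:3]])
E
python3 a.py
```

```text
[ 0.5655 -0.5848  0.5259] [-2.2176  0.0091 -0.0141] [0.5452 0.0103 0.9757] [-3.0781 -0.0303 -1.5892] 392.4757117532263
cradle_bar s [(array([255.8, 314.3]), 0.69, array([ 0.532 , -0.2206]))]
cradle_bar t [(array([364.4, 240.8]), 0.94, array([ 0.5247, -0.2122]))]
cradle_hinge s [(array([281.8, 224.1]), 0.85, array([ 0.5737, -0.0103]))]
cradle_hinge t [(array([276.2, 221.4]), 0.66, array([ 0.5714, -0.017 ]))]
cradle_bed s []
cradle_bed t []
tray_lug s [(array([196.1, 271. ]), 0.69, array([ 0.4407, -0.1621]))]
tray_lug t [(array([349.1, 283.3]), 0.9, array([ 0.4358, -0.169 ]))]
lug_corner s [(array([211. , 280.4]), 0.73, array([ 0.4593, -0.1557]))]
lug_corner t [(array([338.5, 266.4]), 0.77, array([ 0.4697, -0.1523]))]
far_corner s [(array([313.7, 226.2]), 0.63, array([ 0.6323, -0.0253]))]
far_corner t [(array([285.7, 194.1]), 0.9, array([ 0.6314, -0.039 ]))]
stand s [(array([268. , 275.6]), 0.56, array([ 0.5468, -0.0847]))]
stand t []
tray s [(array([265.6, 249.5]), 0.67, array([ 0.5444, -0.0863]))]
tray t [(array([307.7, 232.3]), 0.87, array([ 0.5459, -0.086 ]))]
jar s [(array([213. , 277.9]), 0.7, array([ 0.447 , -0.0881])), (array([361.7, 268.2]), 0.62, array([ 0.7206, -0.07  ]))]
jar t [(array([297.1, 159.7]), 0.85, array([ 0.7199, -0.0716]))]
tape s [(array([369.8, 345.2]), 0.66, array([ 0.7034, -0.2328])), (array([263.6, 238.4]), 0.37, array([0.5369, 0.0185])), (array([283.7, 264.3]), 0.31, array([ 0.5761, -0.0564]))]
tape t [(array([365. , 161.8]), 0.63, array([ 0.7127, -0.2351]))]
driver s [(array([204.7, 219.9]), 0.66, array([0.4084, 0.0823]))]
driver t [(array([231.6, 296. ]), 0.62, array([0.4009, 0.0885]))]
bead1_center s [(array([282.9, 264.5]), 0.64, array([ 0.5732, -0.1372]))]
bead1_center t [(array([328. , 218.6]), 0.56, array([ 0.5749, -0.1296]))]
```

```bash
cat > fit.py <<'E'
from h import *
from scipy.optimize import least_squares
np.set_printoptions(precision=4,suppress=True)
L=np.array([[-.13,-.025],[.075,0],[-.1017,.0827],[-.08,.065],[.08,-.065],[0,0]])
W=np.array([[[.532,-.2206],[.5247,-.2122]],[[.5737,-.0103],[.5714,-.017]],[[.4407,-.1621],[.4358,-.169]],[[.4593,-.1557],[.4697,-.1523]],[[.6323,-.0253],[.6314,-.039]],[[.5444,-.0863],[.5459,-.086]]])
f=lambda p:(W-(L@R.from_euler('z',p[2]).as_matrix()[:2,:2].T+p[:2])[:,None]).ravel()
r=least_squares(f,[.545,-.086,1.3],loss='soft_l1',f_scale=.004)
p=r.x;M=R.from_euler('z',p[2]).as_matrix()[:2,:2]
print(p,np.degrees(p[2]));print(f(p).reshape(-1,4))
print('bar',M@L[0]+p[:2],'lug',M@L[2]+p[:2],'hinge',M@L[1]+p[:2],'lugdir',M@[-.776,.631])
s=arm.get_state();print(s['eef_pos'],s['ee_rot'],s['width'],s['t'])
E
python3 fit.py
```

```text
[ 0.5466 -0.0886  1.2794] 73.30582719040319
[[-0.0012 -0.0003 -0.0085  0.0081]
 [ 0.0055  0.0065  0.0032 -0.0002]
 [ 0.0025  0.0002 -0.0024 -0.0067]
 [-0.0021 -0.0091  0.0083 -0.0057]
 [ 0.0004  0.0053 -0.0005 -0.0084]
 [-0.0022  0.0023 -0.0007  0.0026]]
bar [ 0.5332 -0.2203] lug [ 0.4382 -0.1623] hinge [ 0.5682 -0.0168] lugdir [-0.8273 -0.562 ]
[0.2794 0.6144 0.2266] [-3.1416 -0.     -0.4268] 0.08767546779720013 1.3
```

View pics/t0.png

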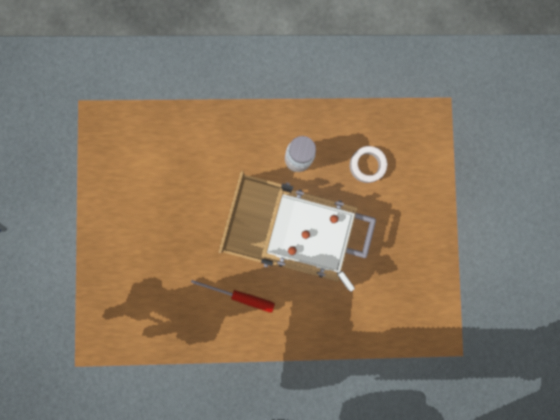

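View pics/s0.png

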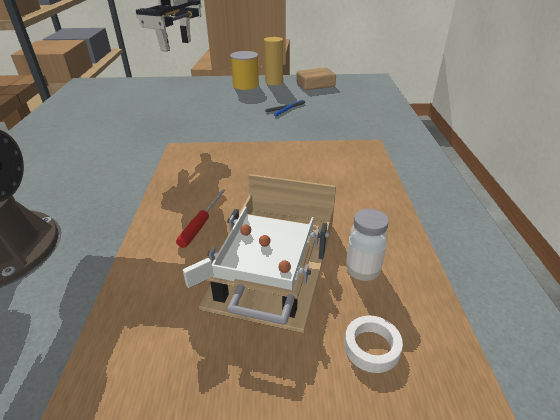

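Both views agree with the fit: the bar is at about (368,237) top and (262,310) side, the lug at (347,283) top and (197,272) side, and the trough lies away from the bar.

>>> carry_out([
  [0.36,-1.19,0,0.1],
  [0.72,-2.38,0,0.2],
  [1.1,-3.6,0,0.3],
  [1.44,-4.76,0,0.4],
  [1.8,-5.95,0,0.5],
  [2.2,-7.14,0,0.6],
  [2.5,-8.33,0,0.7],
  [2.9,-9.52,0,0.8],
  [3.25,-10.7,0,0.9],
  [3.6,-11.9,0,1.0],
], claw=0.7)

```text
t: 2.55
eef_pos: [0.4598, 0.0176, 0.2272]
ee_rot: [-3.141, -0.001, -0.321]
force: [1.4, 0.4, -0.1]
width: 0.0265
gripper_force: 0.0
```

```bash
cat > b.py <<'E'
from h import *
np.set_printoptions(precision=4,suppress=True)
st=arm.get_state();print(st['t'],st['eef_pos'],st['ee_rot'],st['width'],st['force'])
for n in('side','top'):
    f=arm.grab_frame(n);save(f,n+'1.png')
    for k,z in(('cradle_bar',.063),('tray_lug',.094)):
        print(k,n,[(m['uv'],m['conf'],atz(f,m['uv'],z)[:2]) for m in arm.mark_of(f,k)[:2]])
    print('fit bar uv',proj(f,[.5332,-.2203,.063]),'hinge',proj(f,[.5682,-.0168,.06]),proj(f,[.4382,-.1623,.094]))
E
python3 b.py
```

```text
2.55 [0.4598 0.0176 0.2272] [-3.1405 -0.0012 -0.3211] 0.02654050064998496 [ 1.4449  0.3612 -0.1359]
cradle_bar side [([254.1, 314.8], 0.84, array([ 0.5296, -0.2215]))]
tray_lug side [([197.5, 273.1], 0.64, array([ 0.4435, -0.1665]))]
fit bar uv [256.6074 314.0906] hinge [278.9288 226.3302] [194.4487 271.1234]
cradle_bar top [([367.5, 239.2], 0.62, array([ 0.5281, -0.2193])), ([294.7, 159.2], 0.17, array([ 0.7098, -0.0609]))]
tray_lug top [([346.5, 284.4], 0.95, array([ 0.4336, -0.1633]))]
fit bar uv [367.8793 236.913 ] hinge [276.1342 222.8262] [345.9608 282.2362]
```

>>> carry_out([
  [0.3,-1.1,0,0.1],
  [0.6,-2.2,0,0.2],
  [0.9,-3.3,0,0.3],
  [1.2,-4.2,0,0.3],
  [1.42,-4.74,-0.3,0.3],
  [1.42,-4.74,-1.2,0.3],
  [1.42,-4.74,-2.0,0.3],
  [1.42,-4.74,-2.5,0.3],
  [1.42,-4.74,-2.5,0.3],
  [1.42,-4.74,-2.5,0.3],
])

```text
t: 4.1
eef_pos: [0.5317, -0.2166, 0.1027]
ee_rot: [3.142, -0.001, -0.288]
force: [0.7, 0.5, -0.6]
width: 0.0267
gripper_force: 0.0
```

```bash
cat > c.py <<'E'
from h import *
import sys
f=arm.grab_frame('side');n=sys.argv[1]
x,y,w,h=map(int,sys.argv[2:6])
c=f['pixels'][y:y+h,x:x+w,::-1];k=min(800/w,600/h)
cv2.imwrite('pics/'+n,cv2.resize(c,None,fx=k,fy=k,interpolation=cv2.INTER_CUBIC)[:600,:800])
st=arm.get_state();print(st['t'],st['eef_pos'],proj(f,st['eef_pos']))
E
python3 c.py c1.png 160 180 220 165
```

```text
4.15 [ 0.53180701 -0.21685321  0.10308372] [254.42099404 293.76654845]
```

View pics/c1.png

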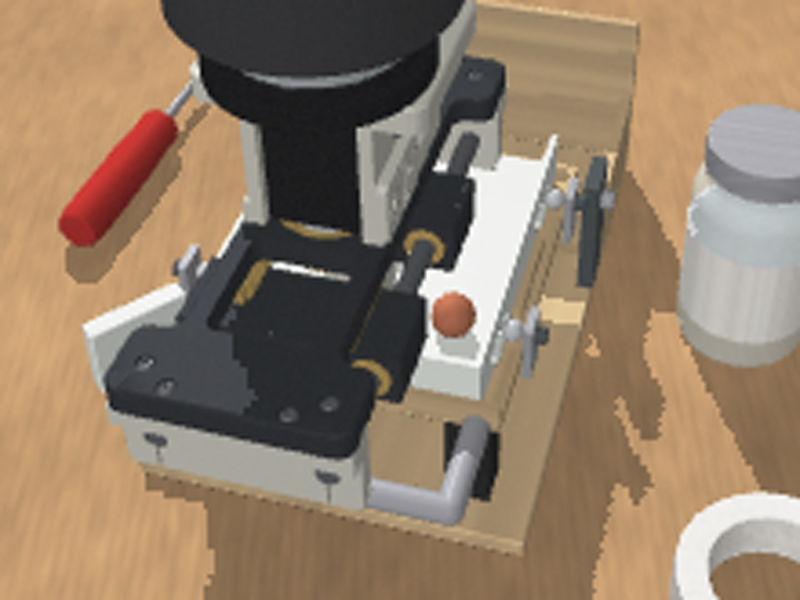

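The body hides the fingers and the left part of the bar. The visible right elbow, at about (455,510) in the crop, lies in line with the expected bar, so I'm descending.

>>> carry_out([
  [-0.02,-0.04,-0.15,0],
  [-0.02,-0.04,-0.3,0],
  [-0.02,-0.04,-0.45,0],
  [-0.02,-0.04,-0.6,0],
  [-0.02,-0.04,-0.75,0],
  [-0.02,-0.04,-0.9,0],
  [-0.02,-0.04,-1.0,0],
  [-0.02,-0.04,-1.1,0],
  [-0.02,-0.04,-1.16,0],
  [-0.02,-0.04,-1.16,0],
])

```text
t: 5.4
eef_pos: [0.5293, -0.2196, 0.0434]
ee_rot: [3.142, 0.0, -0.291]
force: [-0.4, 0.0, 0.0]
width: 0.0261
gripper_force: 0.0
```

>>> carry_out([
  [0,0,0,0],
  [0,0,0,0],
  [0,0,0,0],
  [0,0,0,0],
  [0,0,0,0],
  [0,0,0,0],
  [0,0,0,0],
  [0,0,0,0],
  [0,0,0,0],
  [0,0,0,0],
], claw=1, force=35)

```text
t: 6.65
eef_pos: [0.5298, -0.219, 0.0438]
ee_rot: [-3.141, -0.001, -0.29]
force: [0.6, 4.2, 1.4]
width: 0.011
gripper_force: 35.0
```

```bash
python3 -c "
from h import *
np.set_printoptions(precision=3,suppress=True)
# arc: bar relative hinge, shift in units of 50mm; forward dir = stand x
u=np.array([np.cos(1.2794),np.sin(1.2794)])
for d in (0,3,6,9,12,15,18,21,24,27,30,31):
    a=np.radians(d);x,z=-.205,.003
    dx=x*np.cos(a)+z*np.sin(a)-x; dz=-x*np.sin(a)+z*np.cos(a)-z
    print(d,np.r_[u*dx,dz]/.05)
"
```

```text
0 [0. 0. 0.]
3 [0.003 0.008 0.214]
6 [0.008 0.028 0.428]
9 [0.017 0.057 0.641]
12 [0.029 0.098 0.851]
15 [0.045 0.149 1.059]
18 [0.063 0.21  1.264]
21 [0.084 0.281 1.465]
24 [0.109 0.363 1.662]
27 [0.136 0.454 1.855]
30 [0.166 0.555 2.042]
31 [0.177 0.591 2.103]
```

>>> carry_out([
  [0,0.01,0.21,0],
  [0.01,0.03,0.43,0],
  [0.02,0.06,0.64,0],
  [0.03,0.1,0.85,0],
  [0.045,0.15,1.06,0],
  [0.06,0.21,1.26,0],
  [0.085,0.28,1.47,0],
  [0.11,0.36,1.66,0],
  [0.14,0.45,1.86,0],
  [0.17,0.55,2.04,0],
])

```text
t: 7.9
eef_pos: [0.5373, -0.1926, 0.1459]
ee_rot: [3.14, 0.001, -0.291]
force: [2.0, -5.6, -9.8]
width: 0.0108
gripper_force: 35.0
```

>>> carry_out([
  [0,0,0,0],
  [0,0,0,0],
  [0,0,0,0],
  [0,0,0,0],
  [0,0,0,0],
  [0,0,0,0],
  [0,0,0,0],
  [0,0,0,0],
  [0,0,0,0],
  [0,0,0,0],
])

```text
t: 9.15
eef_pos: [0.5374, -0.1926, 0.1457]
ee_rot: [3.141, 0.001, -0.291]
force: [-4.8, -2.8, 4.0]
width: 0.0107
gripper_force: 35.0
```

```bash
cat > d.py <<'E'
from h import *
import sys
np.set_printoptions(precision=3,suppress=True)
fs={n:arm.grab_frame(n) for n in('side','top')}
for n,f in fs.items():
    save(f,n+sys.argv[1]+'.png')
    for b in('bead1_center','cradle_bar'):
        print(b,n,[(m['uv'],m['conf'],(np.array([[.2874,.9578],[-.9578,.2874]])@(atz(f,m['uv'],.02)[:2]-[.5466,-.0886]))) for m in arm.mark_of(f,b)[:5]])
E
python3 d.py 2
```

```text
bead1_center side [([310.9, 216.2], 0.35, array([ 0.172, -0.042]))]
cradle_bar side [([259.9, 249.9], 0.85, array([0.045, 0.029]))]
bead1_center top [([242.3, 198.5], 0.61, array([ 0.165, -0.034]))]
cradle_bar top []
```

View pics/side2.png

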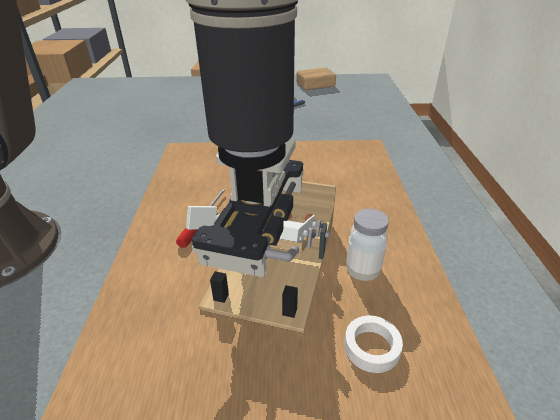

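The side view shows the cradle tipped to about 30°, the bar elbow near (285,253), and the tray still in it. One bead is at the far trough wall at (311,216), and the gripper hides the rest. I'll wait briefly while starting to lower.

>>> carry_out([
  [0,0,0,0],
  [0,0,0,0],
  [-0.03,-0.1,-0.18,0],
  [-0.06,-0.19,-0.38,0],
  [-0.085,-0.27,-0.57,0],
  [-0.11,-0.34,-0.78,0],
  [-0.125,-0.4,-0.98,0],
  [-0.14,-0.45,-1.19,0],
  [-0.15,-0.49,-1.4,0],
  [-0.16,-0.52,-1.61,0],
])

```text
t: 10.7
eef_pos: [0.5302, -0.2178, 0.0643]
ee_rot: [-3.141, -0.0, -0.291]
force: [0.1, 5.6, 4.5]
width: 0.0109
gripper_force: 35.0
```

>>> carry_out([
  [0,-0.02,-0.1,0],
  [-0.01,-0.03,-0.21,0],
  [-0.01,-0.03,-0.32,0],
  [-0.01,-0.03,-0.4,0],
  [-0.01,-0.03,-0.46,0],
  [-0.01,-0.03,-0.5,0],
  [-0.01,-0.03,-0.5,0],
  [-0.01,-0.03,-0.5,0],
  [-0.01,-0.03,-0.5,0],
  [-0.01,-0.03,-0.5,0],
])

```text
t: 11.95
eef_pos: [0.5304, -0.2192, 0.0435]
ee_rot: [-3.141, -0.003, -0.289]
force: [-11.2, 13.1, 36.0]
width: 0.0106
gripper_force: 35.0
```

```bash
python3 d.py 3
```

```text
bead1_center side [([310.1, 216.2], 0.54, array([ 0.171, -0.04 ]))]
cradle_bar side []
bead1_center top [([241.8, 195.7], 0.62, array([ 0.168, -0.04 ]))]
cradle_bar top []
```

View pics/top3.png

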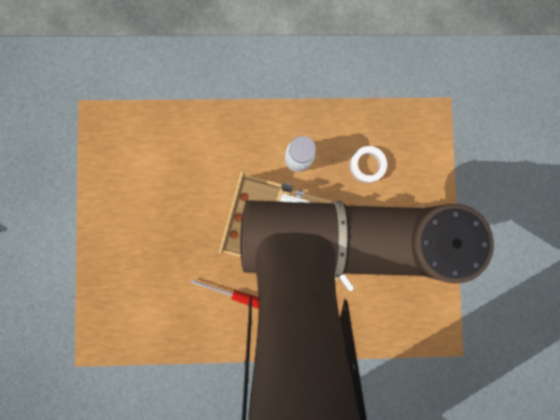

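All three beads are in the trough, at (245,197), (238,217) and (233,234), and the cradle is down. I'll release the bar and move over to the lug.

>>> carry_out([
  [0,0,0,0],
  [0,0,0,0],
  [0,0,0,0],
  [0,0,0,0],
  [0,0,0.2,0],
  [0,0,0.6,0],
  [0,0,1.1,0],
  [0,0,1.7,0],
  [0,0,2.2,0],
  [0,0,2.2,0],
], claw=0.7)

```text
t: 13.5
eef_pos: [0.5309, -0.2199, 0.153]
ee_rot: [-3.141, -0.005, -0.29]
force: [0.5, -1.0, -0.3]
width: 0.0261
gripper_force: 0.0
```

```bash
python3 -c "
from h import *
s=arm.get_state();print(s['t'],s['q'],s['eef_pos'],s['ee_rot'],s['width'])
for n in ('side','top'):
    f=arm.grab_frame(n)
    for k,z in(('cradle_bar',.063),('tray_lug',.094),('lug_corner',.066)):
        print(n,k,[(m['uv'],m['conf'],atz(f,m['uv'],z)[:2]) for m in arm.mark_of(f,k)[:2]])
"
```

```text
13.5 [-5.19719500e-02  2.51433930e-01 -3.19594344e-01  6.79250009e-04
 -9.94967361e-01  1.33206398e+00] [ 0.53090083 -0.21989177  0.15298209] [-3.14101273 -0.00479957 -0.29033718] 0.02611962257110327
side cradle_bar [([254.2, 314.6], 0.66, array([ 0.5297378 , -0.22113482]))]
side tray_lug [([194.4, 270.0], 0.71, array([ 0.43774945, -0.15992861]))]
side lug_corner []
top cradle_bar []
top tray_lug []
top lug_corner []
```

>>> carry_out([
  [-0.3,0.2,0,1.4],
  [-0.6,0.4,0,2.8],
  [-0.95,0.6,0,4.2],
  [-1.3,0.8,0,5.6],
  [-1.6,1.0,0,7.0],
  [-1.86,1.15,0,8.46],
  [-1.86,1.15,-0.2,8.46],
  [-1.86,1.15,-0.4,8.46],
  [-1.86,1.15,-0.6,8.46],
  [-1.86,1.15,-0.6,8.46],
], claw=0.45)

```text
t: 15.15
eef_pos: [0.4358, -0.1623, 0.1187]
ee_rot: [-3.14, 0.002, 0.594]
force: [0.4, -0.9, -1.1]
width: 0.0482
gripper_force: 0.0
```

```bash
python3 c.py c2.png 130 200 200 150; python3 -c "
from h import *
s=arm.get_state();print(s['t'],s['q'],s['eef_pos'],s['ee_rot'],s['width'])"
```

```text
15.2 [ 0.43623421 -0.16227887  0.11935095] [190.73266853 259.07224547]
15.2 [ 6.86733764e-02  1.17167624e-01 -5.83509434e-01  1.05391840e-04
 -8.71833296e-01  2.09645989e+00] [ 0.43623421 -0.16227887  0.11935095] [-3.14080226e+00  1.52304564e-03  5.94405422e-01] 0.04864079854976024
```

View pics/c2.png

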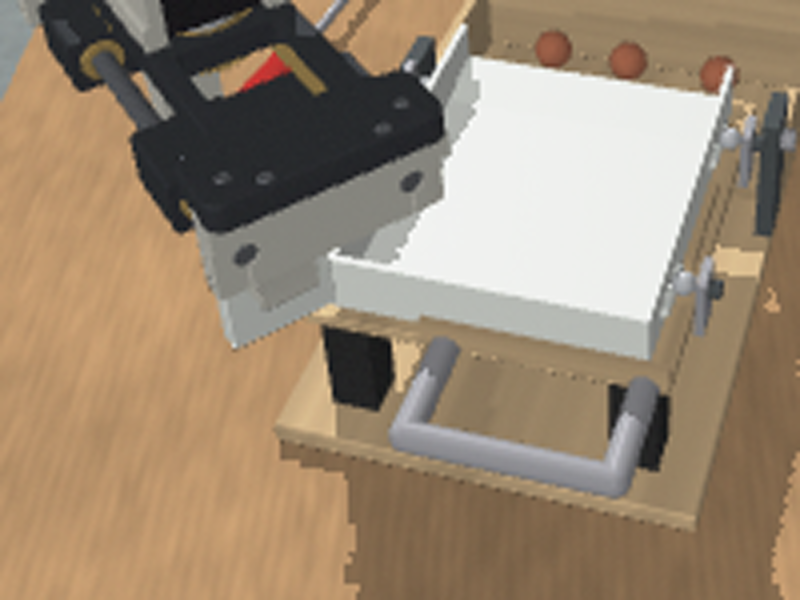

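The gripper straddles the fin from above, with the lug end at (235,345) and the tray corner at (335,260) in the crop. The tray is empty and level, with the beads in the trough, so I'll descend and pinch.

>>> carry_out([
  [0.03,0,-0.15,0],
  [0.03,0,-0.3,0],
  [0.03,0,-0.45,0],
  [0.03,0,-0.6,0],
  [0.03,0,-0.75,0],
  [0.03,0,-0.88,0],
  [0.03,0,-0.92,0],
  [0.03,0,-0.92,0],
  [0.03,0,-0.92,0],
  [0.03,0,-0.92,0],
])

```text
t: 16.45
eef_pos: [0.4381, -0.1621, 0.0743]
ee_rot: [3.141, -0.0, 0.595]
force: [0.1, 0.9, 0.4]
width: 0.048
gripper_force: 0.0
```

>>> carry_out([
  [0,0,0,0],
  [0,0,0,0],
  [0,0,0,0],
  [0,0,0,0],
  [0,0,0,0],
  [0,0,0,0],
  [0,0,0,0],
  [0,0,0,0],
  [0,0,0,0],
  [0,0,0,0],
], claw=1, force=20)

```text
t: 17.7
eef_pos: [0.4378, -0.1621, 0.0741]
ee_rot: [-3.141, 0.0, 0.595]
force: [-2.4, 1.1, 1.7]
width: 0.0098
gripper_force: 20.0
```

>>> carry_out([
  [0,0,0.03,0],
  [0,0,0.06,0],
  [0,0,0.09,0],
  [0,0,0.12,0],
  [0,0,0.15,0],
  [0,0,0.18,0],
  [0,0,0.21,0],
  [0,0,0.24,0],
  [0,0,0.27,0],
  [0,0,0.3,0],
])

```text
t: 18.95
eef_pos: [0.4376, -0.162, 0.0893]
ee_rot: [-3.141, 0.0, 0.595]
force: [0.7, 3.5, -3.8]
width: 0.0107
gripper_force: 20.0
```

```bash
python3 c.py c3.png 130 200 200 150
```

```text
19.0 [ 0.43758474 -0.16210268  0.08934347] [194.49177187 273.18473138]
```

View pics/c3.png

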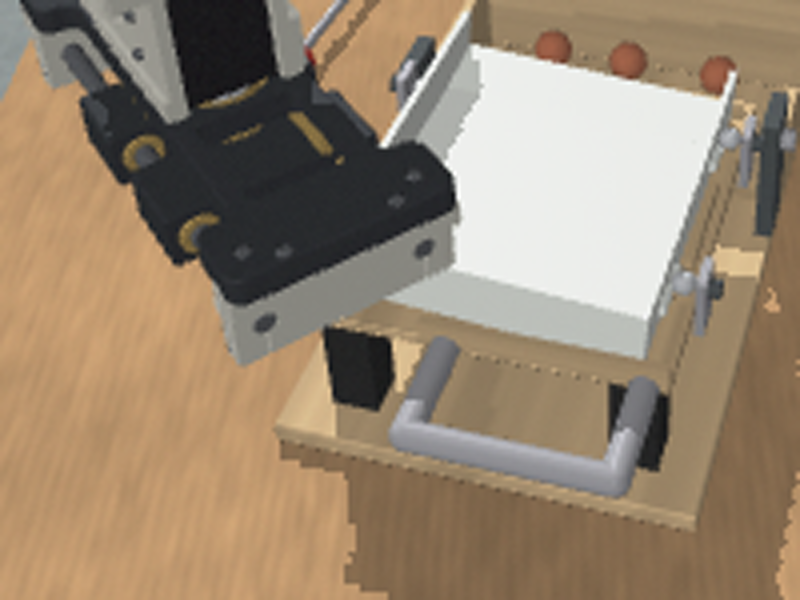

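The lug corner has risen, the right and far tray edges have stayed down, the bar is unmoved at (505,455), and the beads are still in the trough. The peel is working, so I'll continue.

>>> carry_out([
  [0,0,0.04,0],
  [0,0,0.08,0],
  [0,0,0.12,0],
  [0,0,0.16,0],
  [0,0,0.2,0],
  [0,0,0.22,0],
  [0,0,0.22,0],
  [0,0,0.22,0],
  [0,0,0.22,0],
  [0,0,0.22,0],
])

```text
t: 20.25
eef_pos: [0.4379, -0.1621, 0.1001]
ee_rot: [3.142, 0.0, 0.595]
force: [-3.5, -0.6, -0.2]
width: 0.0098
gripper_force: 20.0
```

>>> carry_out([
  [0,0,0,0],
  [0,0,0,0],
  [0,0,0.04,0],
  [0,0,0.09,0],
  [0,0,0.14,0],
  [0,0,0.19,0],
  [0,0,0.24,0],
  [0,0,0.29,0],
  [0,0,0.34,0],
  [0,0,0.4,0],
], force=45)

```text
t: 21.5
eef_pos: [0.4384, -0.1621, 0.1205]
ee_rot: [3.141, -0.001, 0.595]
force: [0.1, 0.3, -2.0]
width: 0.0097
gripper_force: 45.0
```

```bash
python3 c.py c4.png 130 170 240 180
```

```text
21.55 [ 0.43860931 -0.16213143  0.12083144] [192.21093521 258.25208692]
```

View pics/c4.png

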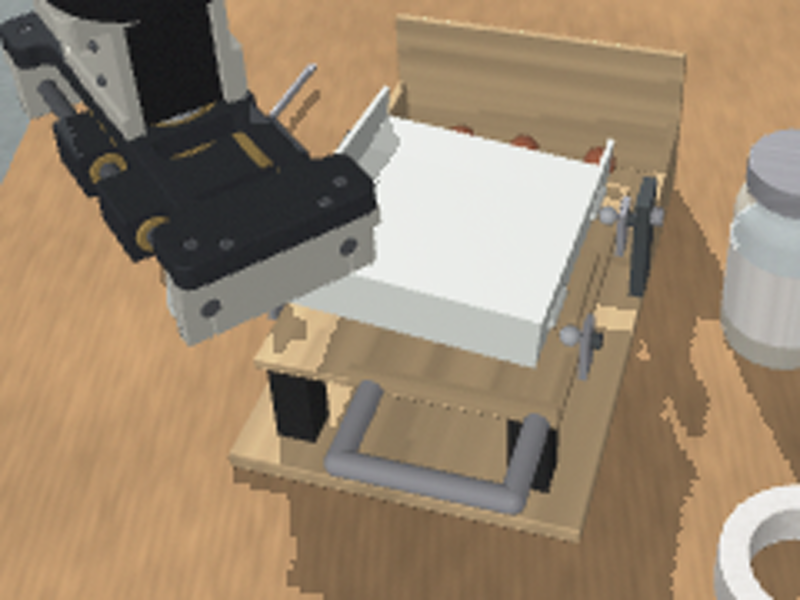

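The tray is tilted modestly and coming free, and the cradle is level with its bar at (425,485). I'll lift clear with full grip.

>>> carry_out([
  [0,0,0,0],
  [0,0,0,0],
  [0,0,0.1,0],
  [0,0,0.25,0],
  [0,0,0.45,0],
  [0,0,0.7,0],
  [0,0,1.0,0],
  [0,0,1.3,0],
  [0,0,1.6,0],
  [0,0,1.8,0],
], force=60)

```text
t: 22.8
eef_pos: [0.4382, -0.1621, 0.2113]
ee_rot: [3.141, -0.001, 0.595]
force: [-0.8, -0.2, -1.5]
width: 0.0098
gripper_force: 60.0
```

>>> carry_out([
  [0,0,0.3,0],
  [0,0,0.6,0],
  [0,0,0.9,0],
  [0,0,1.2,0],
  [0,0,1.5,0],
  [0,0,1.7,0],
  [0,0,1.8,0],
  [0,0,1.8,0],
  [0,0,1.8,0],
  [0,0,1.8,0],
])

```text
t: 24.05
eef_pos: [0.4377, -0.162, 0.2996]
ee_rot: [-3.141, 0.001, 0.595]
force: [0.1, -0.1, -1.8]
width: 0.0097
gripper_force: 60.0
```

```bash
python3 -c "
from h import *
np.set_printoptions(precision=3,suppress=True)
fs=[arm.grab_frame(n) for n in('side','top')];save(fs[0],'s9.png')
print(arm.get_state()['eef_pos'])
for k in('far_corner','lug_corner','tray','bead1_center','cradle_bar'):
    m=[arm.mark_of(f,k) for f in fs];print(k,[[(x['uv'],x['conf']) for x in a[:3]] for a in m], tri(fs,[a[0]['uv'] for a in m]) if all(m) else '')
"
```

```text
[ 0.438 -0.162  0.3  ]
far_corner [[([319.1, 132.3], 0.79)], [([289.2, 184.5], 0.8)]] [ 0.631 -0.035  0.259]
lug_corner [[([191.4, 154.1], 0.78)], [([358.7, 280.8], 0.9), ([241.5, 194.5], 0.71)]] [ 0.461 -0.147  0.286]
tray [[([259.0, 138.4], 0.9)], [([323.0, 232.6], 0.75)]] [ 0.543 -0.09   0.278]
bead1_center [[([309.5, 216.5], 0.59)], [([238.8, 198.6], 0.57), ([362.8, 282.0], 0.2)]] [0.63  0.068 0.016]
cradle_bar [[([371.6, 343.5], 0.64), ([259.3, 316.7], 0.57)], []]
```

View pics/s9.png

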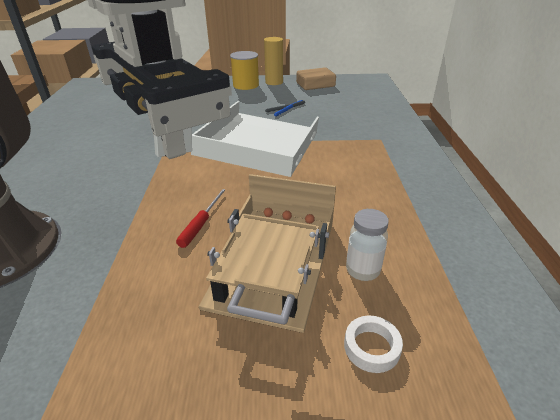

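The tray is held about 8° off level, with both corners about 190 mm or more above the bed. The cradle is level, with its bar at (262,313), and the beads are in the trough at (268,212), (287,215) and (310,218). The bystanders have not moved.

```bash
python3 -c "
from station import arm
print(arm.job_done())"
```

```text
the job is handed in; nothing more can be done
None
```

The job is handed in (no verdict came back): the last pictures show the beads in the trough, the cradle level, the bystanders in place and the empty tray held about 8° off level, roughly 19 cm above the bed.

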